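# Load a bearing cap over the lip of a nest and seat it on the stop

### The arm

A 7-joint arm with a two-finger parallel gripper is mounted at the origin on a cart in front of the work surface, level with it; the furniture and walls round the work are solid. World frame = base frame: x ahead of the robot, y to its left, z up, the work surface at z = 0. Lengths are in m, angles in rad, forces in N, time in s.
With the tool pointing down it reaches from about 0.35 to 0.9 m from the base axis. Payload 8.1 kg.
Tool frame: the origin (TCP) lies at the very end of the fingers, on their centre line; the grasp point (between the pads) lies behind it (bot.tcp_to_grasp is the z of the grasp point in the tool frame, in m); z points along the fingers, y is the line along which they close (so a half turn about z gives the same grasp; the last joint's range is limited). The gripper opens to 85 mm and grips with 20 to 120 N. Pads are 22 mm wide; open, the fingers measure 114 mm over their backs; the gripper's body (76 mm by 85 mm) begins 54 mm behind the grasp point. The pads swing forward as they close: fully open they stand 13 mm farther back than shut.
Start: joints at [-1.347, 0.434, 0.025, 1.573, -0.012, 1.134, -0.075], TCP at [0.201, 0.592, 0.231] pointing down, gripper open.
Joint ranges: [-2.62, 2.62], [-0.44, 2.09], [-1.27, 1.32], [0.08, 2.57], [-1.32, 4.46], [0.12, 2], [-2.74, 2.74]. Speed limits (rad/s): [2.22, 2.22, 3.01, 3.01, 3.14, 3.14, 3.14].

### API

Orientations are given as a unit quaternion [x, y, z, w].
In Python, from workcell import bot gives the robot as it stands. The module is installed in compiled form; this text tells all that it offers.
- The arm moves only by the tool jog_arm, never from a script. Its argument "rows" is a list that holds one entry, the list of rows, each a list of 5 numbers: the shift along the tool's x, y, z in m, then the turn about the tool's z in degrees, then the opening in per cent of the stroke, from 0 (shut) to 100 (fully open). In form: [[[dx, dy, dz, twist, grip], ...]]. A call has 1 to 8 rows; each row is the pose to reach, as a shift and turn from the pose commanded when the call began, along the tool's axes at that moment; what a row does not reach only later rows make up. A row lasts 1/8 s, in which the tool goes at most 62.5 mm and 10.7 degrees, less where a joint would pass 70% of its speed; a pose out of reach is approached as far as the arm can. A call with a gripper value outside its range is refused whole. The fingers move at their own pace and stop on an object; "newtons" is the grip in N (left out, the last holds). Time passes only in rows, so rows that repeat a pose let the fingers close. It gives the time, the measured TCP pose, the force, the opening and the grip force at its end, in the units of the state.
- bot.observe(): the state, without advancing time (a new reading comes with each control period).
- bot.grab_frame(name): name is "side" or "top"; returns the picture (480x640x3 uint8, red, green, blue); there is no depth.
- bot.camera_model(name): a dict with "K" (3x3 intrinsics, pixels), "k1" (the pictures are not rectified: a ray, as slopes to the right and down, at radius r is drawn at 1 + k1 r^2 times it, then the intrinsics apply), "R" (3x3) and "t" (3): a world point X has camera coordinates R X + t. Camera axes: x right, y down, z forward; pixel columns grow to the right and rows downward; lengths in m; the calibration is good to about 2 mm. A picture is of the moment at which its call begins. camera_model takes no time and is no camera call.
- bot.hand_in(): hands the job in; it is judged then, once.
The state is a dict: "time_s": time; "joint_pos": joint angles; "qd": joint speeds; "joint_efforts": joint torques, N m; "tool_pos": TCP position; "tcp_rot": TCP orientation; "force": force on the tool from outside, world axes, zero at the start; "torque": the same for the moment, N m; "finger_gap": finger opening in m; "grip_force": force on a finger pad.
Only numpy, scipy, OpenCV 4.12 (cv2) and the standard library are available. Lean on these libraries where they do the work, as an engineer would, in place of code of your own. Each camera call takes 0.05 s, during which the arm holds its last target. There are 200 camera calls.

### The job

Lay the round brass bearing cap flat on the open infeed deck of the aluminium nest and let go of it. Then push it along the channel between the rails, over the raised lip, so that it drops into the pocket beyond, and push it on until it is fully home against the orange stop, pressing it there gently but firmly for about half a second (aim for a push of 8 N, never over 12 N). Back away and leave it lying flat in the pocket, with the loose things around the nest left alone.

Things in the scene. Friction and masses are not known exactly. Their poses are not given: they have to be found in the camera images.
- cap: Loose round brass-coloured bearing cap, a flat disc 50 mm in diameter and 14 mm thick with a shallow recess in its top, 0.08 to 0.17 kg, at first lying flat on the bench to the left of the nest. Origin: centre of its underside, z up. Its yaw means nothing.
- nest: Fixed aluminium loading nest, 230 x 90 mm. Origin: on the bench top, under its middle line; x is the direction of pushing, y to its left, z up (all points: same axes; x, z below in mm of this frame). Steel rails either side of the channel from x = -35 to 123: inner faces at y = +-26.5, tops at z = 30, mouths flared to y = +-36 at x = -52.
- deck (a point): Middle of the open infeed deck (x = -76, y = 0, z = 20), on its top face, where the cap is to be laid. The deck is flat and 90 mm wide, from x = -105 to the foot of the ramp at x = -8.
- lip (a point): Middle of the far top edge of the lip (x = 10, z = 23): a dark steel bar across the channel, top flat from x = 4 to 10, with a ramp up to it from x = -8, z = 20; a vertical drop behind it. The cap drops once its rear edge is past this point. Its top then stands 9 mm above the lip, so a tool whose tip is 4 to 6 mm above the lip, pushing its rear edge, clears the lip all the way.
- pocket (a point): Point on the pocket floor (x = 50, z = 18). The floor runs on from the lip (x = 10). A blue bridge crosses the channel over the pocket at x = 54 to 64, underside at z = 42, top at z = 52, so the cap cannot be put in from above.
- end_stop: End stop: a blue yoke fixed across the rails beyond the bridge (x = 105 to 117, underside at z = 39), with an orange slide 50 x 46 x 20 mm through it, whose flat face the cap meets. Origin: at x = 111 of the nest, z = 0. The slide is clamped at another place each time, its face anywhere from x = 63 to 89; that is not measured here: find it by feel. It is rigid. Of an 8 N push, 1 to 2 N are lost to friction.
- check_weight: Loose brass check weight 26 x 26 x 44 mm, standing on the bench. Bystander. Origin: centre of its underside.
- parts_cup: Loose steel cup 70 mm wide, 46 mm high. Bystander. Origin: centre of its underside.
- marker_red: Loose marker with a red cap, 16 x 138 x 18 mm, lying near the bench's front edge. Bystander. Origin: its middle, on the underside.
There are look-alikes about, which are no part of the job. Of the things shaped like the cap, the brass one is meant.

How it is judged:
By the outcome, as a careful person would: the job done as asked, in the order asked, and still so for the second after the job is handed in, with the robot touching nothing.
It also fails if it takes over 59 s, if anything falls off the work surface, if the arm or the gripper's body presses on something with over 40 N, if the wrist force passes 120 N, or if a joint passes its speed limit or range.

## Working session

There is one attempt and no reset: what is moved stays moved. The work goes in short steps, Python scripts to look and compute and a tool call to move; the robot and the scene stay as the last step left them, time stands still between calls to the robot, and variables do not carry over. Pictures are saved under pics/ and viewed, at most 10 in all, crops included, and the job is handed in when it is done.

Besides the shell and the picture viewer there is one more tool, called after "Request:" as name(argument=value, ...), one argument or row to a line, values as JSON. jog_arm: Moves the arm, as the interface text tells. Its arguments: {"type":"object","properties":{"rows":{"type":"array"},"newtons":{"type":"number"}},"required":["rows"]}

```bash
mkdir -p pics; python3 - <<'E'
from workcell import bot
import cv2
for n in("top","side"):
    cv2.imwrite(f"pics/{n}0.png",bot.grab_frame(n)[:,:,::-1])
    m=bot.camera_model(n);print(n,m)
print(bot.observe(),bot.tcp_to_grasp)
E
```

```text
top {'K': array([[510.79975087,   0.        , 324.46207408],
       [  0.        , 510.79975087, 246.91606842],
       [  0.        ,   0.        ,   1.        ]]), 'k1': -0.12618527887593065, 'R': array([[-0.06795474, -0.99768299, -0.00328649],
       [-0.976303  ,  0.06717615, -0.2057178 ],
       [ 0.20546192, -0.01077089, -0.97860584]]), 't': array([0.08028204, 0.51610355, 1.33690749])}
side {'K': array([[457.53874305,   0.        , 325.75718431],
       [  0.        , 457.53874305, 240.70685644],
       [  0.        ,   0.        ,   1.        ]]), 'k1': 0.03513862758827718, 'R': array([[-0.97223697, -0.23312547, -0.02019362],
       [-0.13757535,  0.63928492, -0.75656316],
       [ 0.18928362, -0.73278053, -0.65360875]]), 't': array([0.54018819, 0.06799702, 0.97030039])}
{'time_s': 0.1, 'joint_pos': array([-1.34661772,  0.43511926,  0.02500563,  1.57398452, -0.0115994 ,
        1.13399567, -0.07509643]), 'qd': array([ 0.001476  , -0.00135148,  0.00120945, -0.00135511, -0.00152245,
        0.00106687, -0.00093109]), 'joint_efforts': array([ 2.44144147e-03, -6.71755028e+01,  1.02793738e+00, -3.16899490e+01,
        1.57922111e-02,  7.23476638e-03,  4.50624395e-05]), 'tool_pos': array([0.20054693, 0.5914885 , 0.23063432]), 'tcp_rot': array([ 1.62709842e-01,  9.86673727e-01, -6.79562779e-04, -4.22029243e-05]), 'force': array([ 0.41528385, -0.47120649, -0.51767647]), 'torque': array([ 0.04802296,  0.01895645, -0.06430215]), 'grip_force': 0.0, 'finger_gap': 0.08517791410434793} -0.0187
```

View pics/top0.png

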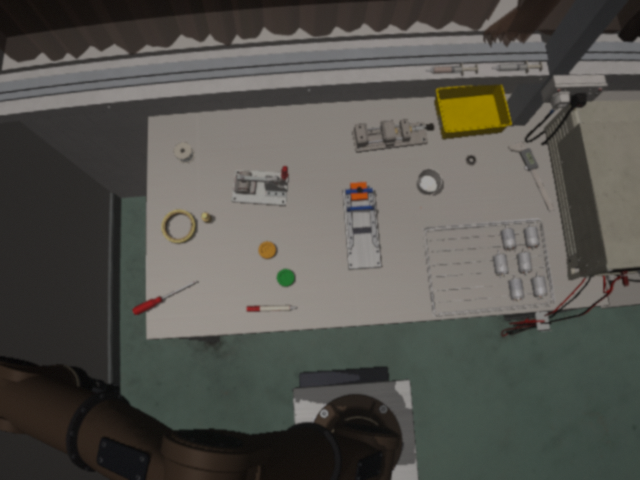

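View pics/side0.png

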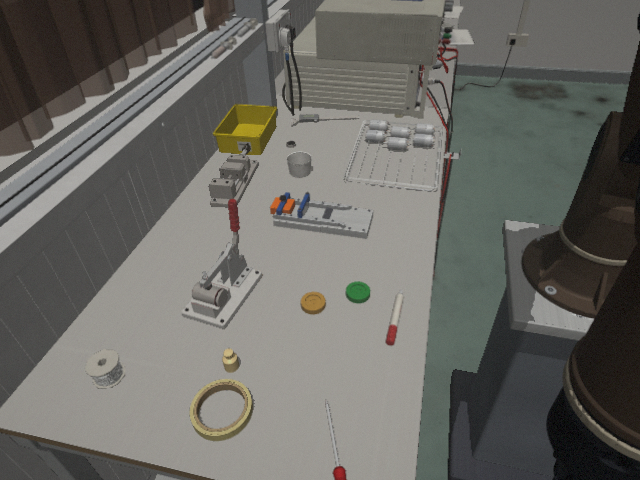

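The top view shows the brass cap at (268,250), a green look-alike at (286,278), and the nest around (362,225) with its orange stop at the far end. In the side view the cap is at (313,302). I'll zoom in on both.

```bash
cat > h.py <<'E'
from workcell import bot
import numpy as np,cv2
def ray(n,uv,z):
    m=bot.camera_model(n);K,k,R,t=m['K'],m['k1'],m['R'],m['t']
    p=cv2.undistortPoints(np.array([[uv]],float),K,np.array([k,0,0,0,0.]))[0,0]
    d=R.T@np.array([p[0],p[1],1]);c=-R.T@t
    return c+d*(z-c[2])/d[2]
def proj(n,X):
    m=bot.camera_model(n)
    return cv2.projectPoints(np.array([X],float),cv2.Rodrigues(m['R'])[0],m['t'],m['K'],np.array([m['k1'],0,0,0,0.]))[0][0,0]
def crop(n,f,x,y,w,h,s,img=None):
    if img is None: img=bot.grab_frame(n)
    cv2.imwrite(f,cv2.resize(img[y:y+h,x:x+w,::-1],None,fx=s,fy=s,interpolation=cv2.INTER_CUBIC))
E
python3 - <<'E'
from h import *
a=cv2.imread('pics/top0.png');b=cv2.imread('pics/side0.png')
c=[cv2.resize(i,(400,600),interpolation=cv2.INTER_CUBIC) for i in (a[170:290,325:405],)]
d=cv2.resize(b[180:250,260:390],(800,431),interpolation=cv2.INTER_CUBIC)
cv2.imwrite('pics/t1.png',c[0]);cv2.imwrite('pics/s1.png',d)
for n,i in(('top',a),('side',b)):
    hsv=cv2.cvtColor(i,cv2.COLOR_BGR2HSV)
    m=cv2.inRange(hsv,(10,120,80),(28,255,255))
    k,l,s,ce=cv2.connectedComponentsWithStats(m)
    for j in range(1,k):
        if s[j,4]>40: print(n,s[j],ce[j],ray(n,ce[j],.010))
E
```

```text
top [ 435   85   77   48 2314] [470.41961971 111.5008643 ] [ 0.91844242 -0.42644924  0.01      ]
top [351 182  16   6  78] [358.41025641 184.55128205] [ 0.70664028 -0.06606211  0.01      ]
top [352 193  16   7  84] [359.08333333 196.16666667] [ 0.6714852 -0.0650634  0.01     ]
top [259 242  17  17 227] [266.94713656 249.58590308] [0.53302497 0.20627786 0.01      ]
side [ 213  104   64   51 2234] [244.96732319 127.76410027] [ 0.93436936 -0.46308045  0.01      ]
side [270 197  11  17  93] [274.8172043 204.4516129] [ 0.70881339 -0.08577765  0.01      ]
side [283 199  12  15 107] [288.65420561 205.51401869] [ 0.67307568 -0.0887321   0.01      ]
side [301 292  24  22 418] [312.75119617 302.47607656] [0.53121747 0.2116668  0.01      ]
```

View pics/t1.png

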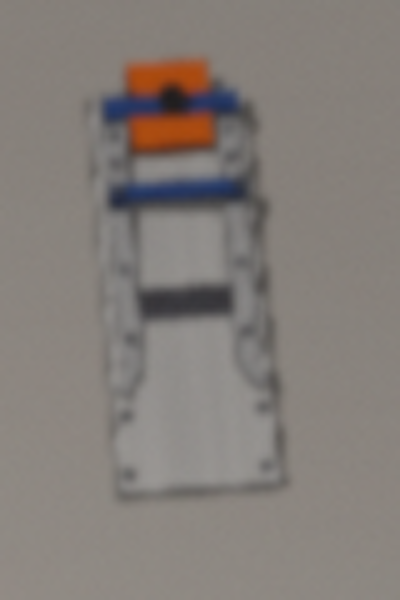

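View pics/s1.png

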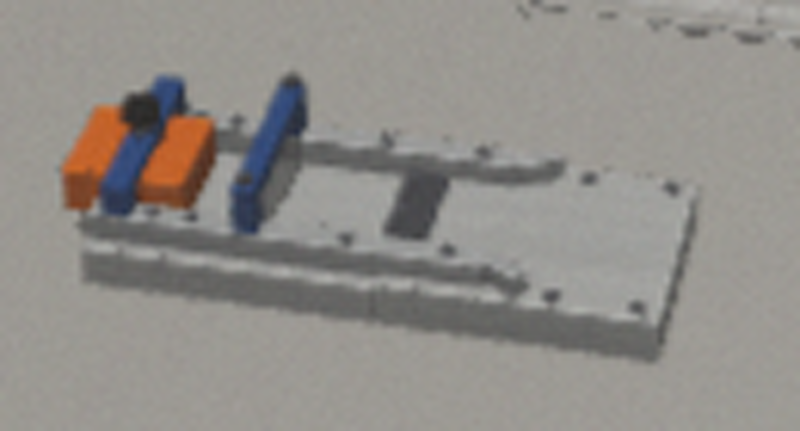

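The crops show the deck's near edge in the top view at about (348.6,269.4) to (382.4,267.2), and the dark lip bar about (357,230). The stop face and bridge are clear. Next I'll fit the nest pose from these points.

```bash
python3 - <<'E'
from h import *
from scipy.optimize import least_squares
T=lambda x,y:(325+x/5-.4,170+y/5-.4)
S=lambda x,y:(260+x/6.154-.4,180+y/6.154-.4)
obs=[('top',T(118,495),(-105,45,20)),('top',T(285,485),(-105,-45,20)),
('top',T(140,317),(-8,26.5,20)),('top',T(232,311),(-8,-26.5,20)),('top',T(138,290),(10,26.5,23)),('top',T(229,285),(10,-26.5,23)),
('top',T(110,208),(54,45,52)),('top',T(245,194),(54,-45,52)),
('side',S(697,186),(-105,-45,20)),('side',S(662,322),(-105,45,20)),('side',S(447,178),(-8,-26.5,20)),('side',S(427,239),(-8,26.5,20)),('side',S(408,174),(10,-26.5,23)),('side',S(385,234),(10,26.5,23))]
def w(p,q):
    c,s=np.cos(p[2]),np.sin(p[2]);q=np.array(q)/1000
    return [p[0]+c*q[0]-s*q[1],p[1]+s*q[0]+c*q[1],q[2]]
for cams in(('top',),('side',),('top','side')):
    o=[a for a in obs if a[0] in cams]
    r=least_squares(lambda p:np.ravel([proj(n,w(p,q))-uv for n,uv,q in o]),[.57,-.07,0],loss='soft_l1')
    print(r.x,np.degrees(r.x[2]),'deck',w(r.x,(-76,0,20)));
for i in o: print(i[2],np.round(proj(i[0],w(r.x,i[2]))-i[1],1))
# cap: fit by top rim centre
for n,uv in(('top',(267,249.6)),('side',(312.75,302.5))): print(ray(n,uv,.012))
E
```

```text
[ 0.56673986 -0.06267709  0.00562551] 0.3223181413271811 deck [np.float64(0.49074106193817), np.float64(-0.06310462642553301), np.float64(0.02)]
[ 0.56546233 -0.06127975 -0.0026273 ] -0.15053314731893142 deck [np.float64(0.48946259672817205), np.float64(-0.061080074466211776), np.float64(0.02)]
[ 0.566236   -0.06253507  0.00182675] 0.10466530974913596 deck [np.float64(0.49023612323093113), np.float64(-0.06267389858895522), np.float64(0.02)]
(-105, 45, 20) [0.3 0.2]
(-105, -45, 20) [-0.7 -0.1]
(-8, 26.5, 20) [-0.2  1.3]
(-8, -26.5, 20) [0.1 1.2]
(10, 26.5, 23) [-0.3  0.2]
(10, -26.5, 23) [ 0.3 -0. ]
(54, 45, 52) [-2.1 -0.8]
(54, -45, 52) [ 3.2 -0.2]
(-105, -45, 20) [ 0.3 -1.5]
(-105, 45, 20) [-0.1 -0.7]
(-8, -26.5, 20) [ 0.7 -0.6]
(-8, 26.5, 20) [-0.9  2.5]
(10, -26.5, 23) [-0.1 -1.8]
(10, 26.5, 23) [-1.5  1.4]
[0.53254957 0.2059225  0.012     ]
[0.53067853 0.21342277 0.012     ]
```

```bash
cat >> h.py <<'E'
from scipy.spatial.transform import Rotation as Ro
def go(target,yawdeg=None,p=None):
    """tool-frame shift to world target; twist so tool y points to world angle yawdeg"""
    s=bot.observe();R=Ro.from_quat(s['tcp_rot']).as_matrix()
    y=np.degrees(np.arctan2(R[1,1],R[0,1]))
    print('t',s['time_s'],'tcp',s['tool_pos'].round(4),'yaw',round(y,2),'F',s['force'].round(2),'gap',s['finger_gap'],'gf',s['grip_force'])
    print('R',R.round(3).tolist())
    print('shift mm',(R.T@(np.array(target)-s['tool_pos'])*1000).round(1),'twist',None if yawdeg is None else round(y-yawdeg,1))
E
python3 - <<'E'
from h import *
a=cv2.imread('pics/top0.png');b=cv2.imread('pics/side0.png')
for n,i,(x,y,w,h) in(('top',a,(250,230,60,70)),('side',b,(290,275,90,45))):
    c=i[y:y+h,x:x+w];hsv=cv2.cvtColor(c,cv2.COLOR_BGR2HSV)
    m=cv2.inRange(hsv,(5,70,30),(90,255,255))
    k,l,s,ce=cv2.connectedComponentsWithStats(m)
    for j in range(1,k):
        if s[j,4]>40:
            u=ce[j]+[x,y];v=[x+s[j,0]+(s[j,2]-1)/2,y+s[j,1]+(s[j,3]-1)/2]
            print(n,s[j],u,ray(n,u,.008),v,ray(n,v,.008))
go([.532,.21,.15],90)
E
```

```text
top [  8  11  19  18 271] [266.90405904 249.51660517] [0.53365723 0.20659891 0.008     ] [np.float64(267.0), np.float64(249.5)] [0.53368637 0.20632618 0.008     ]
top [ 27  39  18  17 241] [285.36929461 277.17427386] [0.45159831 0.15875225 0.008     ] [np.float64(285.5), np.float64(277.0)] [0.4520632  0.15836246 0.008     ]
side [ 56   7  24  21 414] [357.65942029 291.82125604] [0.44974526 0.16250519 0.008     ] [np.float64(357.5), np.float64(292.0)] [0.44997196 0.16305883 0.008     ]
side [ 11  17  25  23 455] [312.83956044 302.5032967 ] [0.53155255 0.21000328 0.008     ] [np.float64(313.0), np.float64(303.0)] [0.53090862 0.21119792 0.008     ]
t 0.1 tcp [0.2005 0.5915 0.2306] yaw 71.27 F [ 0.42 -0.47 -0.52] gap 0.08517791410434793 gf 0.0
R [[-0.947, 0.321, -0.0], [0.321, 0.947, -0.001], [-0.0, -0.001, -1.0]]
shift mm [-436.4 -254.8   81. ] twist -18.7
```

Request:
jog_arm(
  rows=[
    [[-0.03,-0.018,0.006,-3,100],[-0.08,-0.047,0.015,-6,100],[-0.13,-0.076,0.025,-9,100],[-0.18,-0.105,0.035,-12,100],[-0.23,-0.134,0.045,-15,100],[-0.28,-0.163,0.055,-18.7,100],[-0.33,-0.193,0.065,-18.7,100],[-0.38,-0.222,0.075,-18.7,100]],
  ],
  newtons=40,
)

```text
time_s: 1.1
tool_pos: [0.4901, 0.258, 0.1558]
tcp_rot: [0.0, 1.0, -0.0, -0.0]
force: [0.5, 0.3, -0.3]
finger_gap: 0.0853
grip_force: 0.0
```

```bash
python3 -c "
from h import *
go([.5325,.2085,.07],90)"
```

```text
t 1.1 tcp [0.4901 0.258  0.1558] yaw 89.98 F [ 0.52  0.31 -0.31] gap 0.08525463644588024 gf 0.0
R [[-1.0, 0.0, -0.0], [0.0, 1.0, -0.0], [0.0, -0.0, -1.0]]
shift mm [-42.4 -49.5  85.8] twist -0.0
```

Request:
jog_arm(
  rows=[
    [[-0.02,-0.025,0.03,0,100],[-0.04,-0.047,0.06,0,100],[-0.042,-0.049,0.09,0,100],[-0.042,-0.049,0.1,0,100],[-0.042,-0.049,0.1,0,100]],
  ],
)

```text
time_s: 1.72
tool_pos: [0.5306, 0.2111, 0.056]
tcp_rot: [-0.0, 1.0, -0.0, -0.001]
force: [0.0, -0.3, -0.0]
finger_gap: 0.0857
grip_force: 0.0
```

```bash
python3 -c "
from h import *
go([.5325,.2085,.001],90)
im=bot.grab_frame('side')
im2=bot.grab_frame('top')
A=cv2.resize(im[240:350,260:370],(400,400),interpolation=2);B=cv2.resize(im2[200:300,220:320],(400,400),interpolation=2)
cv2.imwrite('pics/g1.png',np.hstack([A,B])[:,:,::-1])"
```

```text
t 1.725 tcp [0.5306 0.2111 0.056 ] yaw 90.02 F [ 0.05 -0.34 -0.03] gap 0.0857028777948804 gf 0.0
R [[-1.0, -0.0, -0.001], [-0.0, 1.0, -0.0], [0.001, -0.0, -1.0]]
shift mm [-2.  -2.6 55. ] twist 0.0
```

View pics/g1.png

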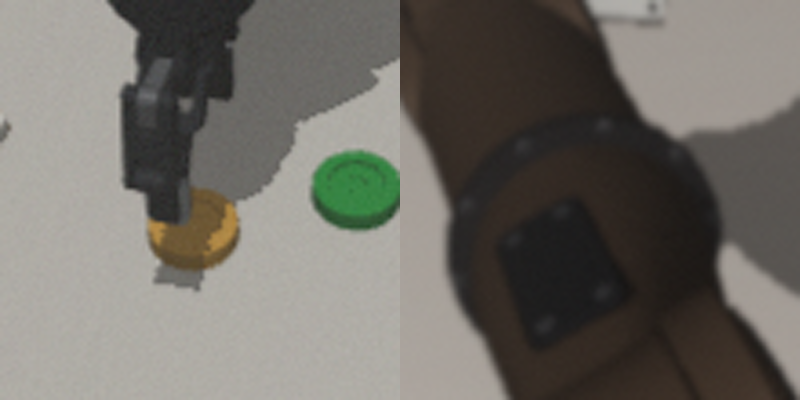

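The side crop shows the open gripper over the cap: near fingertip at (170,222) in the crop and cap centre at (193,230). I'll compare the projected fingertip with what is seen.

```bash
python3 -c "
from h import *
f=400/110
for y in(.043,.05,.057): print((proj('side',[.5306,.2111+y,.069])-[260,240])*f)
for c in([.5325,.2085],[.531,.21],[.5335,.2065]): print((proj('side',[*c,.007])-[260,240])*f)"
```

```text
[167.10290841 211.28490581]
[163.39912861 221.51131935]
[159.64881289 231.86625206]
[191.24049773 226.19778686]
[193.19050317 228.66590181]
[190.40754495 223.21439595]
```

Request:
jog_arm(
  rows=[
    [[-0.0025,-0.003,0.02,0,100],[-0.0025,-0.003,0.04,0,100],[-0.0025,-0.003,0.052,0,100],[-0.0025,-0.003,0.0545,0,100],[-0.0025,-0.003,0.0545,0,30],[-0.0025,-0.003,0.0545,0,30],[-0.0025,-0.003,0.0545,0,30],[-0.0025,-0.003,0.0545,0,30]],
  ],
  newtons=40,
)

```text
time_s: 2.82
tool_pos: [0.5343, 0.2079, 0.0026]
tcp_rot: [0.0, 1.0, 0.0, 0.001]
force: [-0.8, 0.1, 6.4]
finger_gap: 0.048
grip_force: 41.2
```

Request:
jog_arm(
  rows=[
    [[0,0,0,0,30],[0,0,0,0,30],[0,0,0,0,30]],
  ],
)

```text
time_s: 3.2
tool_pos: [0.5343, 0.2079, 0.0026]
tcp_rot: [0.0, 1.0, 0.0, 0.001]
force: [-0.1, -0.2, 5.3]
finger_gap: 0.0478
grip_force: 41.2
```

Request:
jog_arm(
  rows=[
    [[0,0,-0.01,0,30],[0,0,-0.03,0,30],[0,0,-0.06,0,30],[0,0,-0.08,0,30],[0,0,-0.08,0,30]],
  ],
)

```text
time_s: 3.82
tool_pos: [0.5347, 0.2081, 0.0835]
tcp_rot: [0.0, 1.0, 0.001, 0.001]
force: [-1.0, -0.1, -3.0]
finger_gap: 0.0476
grip_force: 41.8
```

```bash
python3 -c "
from h import *
go([.4905,-.0625,.08],90)
im=bot.grab_frame('side')
cv2.imwrite('pics/g2.png',cv2.resize(im[210:320,260:370],(500,500),interpolation=2)[:,:,::-1])
f=500/110
print([((proj('side',[.5343,.2079+y,.082])-[260,210])*f).round() for y in(.025,.032,.04)])"
```

```text
t 3.825 tcp [0.5347 0.2081 0.0835] yaw 89.97 F [-0.96 -0.13 -3.03] gap 0.04760878834053442 gf 41.82071328163147
R [[-1.0, 0.001, 0.003], [0.001, 1.0, 0.001], [-0.003, 0.001, -1.0]]
shift mm [  44.  -270.6    3. ] twist -0.0
[array([212., 339.]), array([208., 352.]), array([203., 366.])]
```

View pics/g2.png

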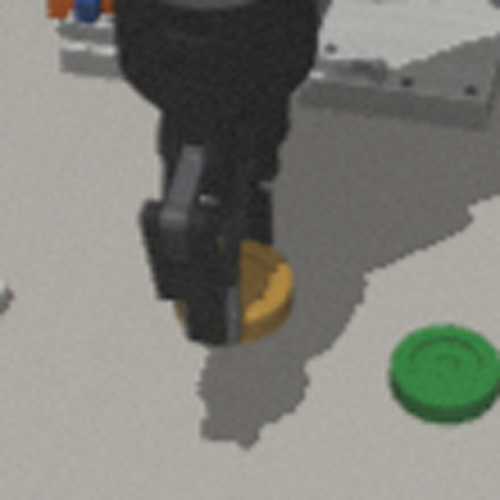

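Request:
jog_arm(
  rows=[
    [[0.004,-0.025,0,0,30],[0.011,-0.07,0,0,30],[0.018,-0.115,0,0,30],[0.026,-0.16,0,0,30],[0.033,-0.205,0,0,30],[0.039,-0.24,0,0,30],[0.0435,-0.265,0,0,30],[0.0435,-0.27,0,0,30]],
  ],
)

```text
time_s: 4.88
tool_pos: [0.4883, -0.0652, 0.081]
tcp_rot: [0.002, 1.0, -0.0, -0.001]
force: [0.0, 1.1, -1.3]
finger_gap: 0.0479
grip_force: 41.8
```

Request:
jog_arm(
  rows=[
    [[0,0,0.01,0,30],[0,0,0.025,0,30],[0,0,0.035,0,30],[0,0,0.035,0,30]],
  ],
)

```text
time_s: 5.38
tool_pos: [0.4893, -0.0617, 0.0456]
tcp_rot: [-0.0, 1.0, 0.0, -0.001]
force: [0.6, 1.0, -1.1]
finger_gap: 0.0479
grip_force: 41.8
```

```bash
python3 -c "
from h import *
go([.491,-.062,.023],90)
im=bot.grab_frame('side')
cv2.imwrite('pics/p1.png',cv2.resize(im[150:250,260:390],(780,600),interpolation=2)[:,:,::-1])"
```

```text
t 5.375 tcp [ 0.4893 -0.0617  0.0456] yaw 90.04 F [ 0.59  0.97 -1.06] gap 0.047867107848295905 gf 41.80910646915436
R [[-1.0, -0.001, -0.002], [-0.001, 1.0, 0.0], [0.002, 0.0, -1.0]]
shift mm [-1.8 -0.3 22.5] twist 0.0
```

View pics/p1.png

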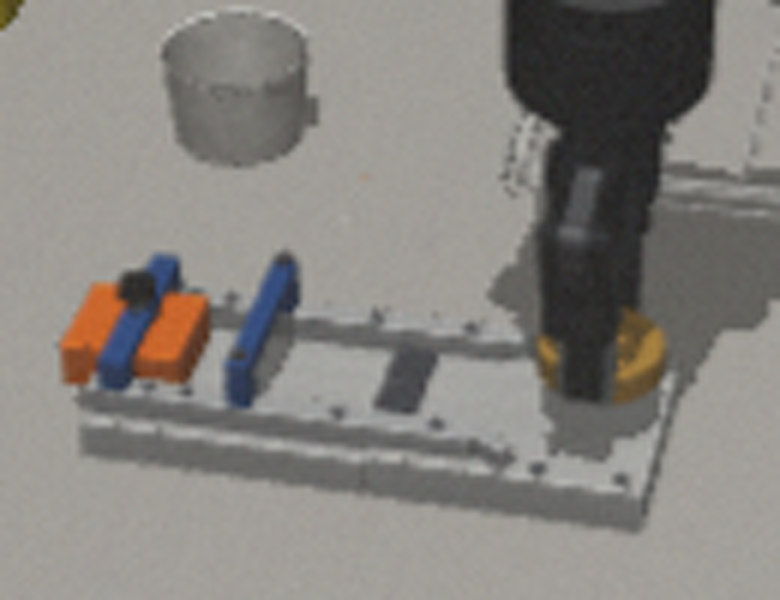

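The cap is held over the open deck in the side view, at about (600,355) in the crop, and the nest is undisturbed. Lowering now.

Request:
jog_arm(
  rows=[
    [[-0.001,0,0.01,0,30],[-0.002,0,0.018,0,30],[-0.002,0,0.021,0,30],[-0.002,0,0.0215,0,30],[-0.002,0,0.0215,0,30]],
  ],
)

```text
time_s: 6.05
tool_pos: [0.4922, -0.0624, 0.0254]
tcp_rot: [0.0, 1.0, 0.0, 0.0]
force: [-0.4, -0.3, -1.7]
finger_gap: 0.0477
grip_force: 41.8
```

Request:
jog_arm(
  rows=[
    [[0,0,0.001,0,30],[0,0,0.002,0,30],[0,0,0.002,0,30]],
  ],
)

```text
time_s: 6.42
tool_pos: [0.4921, -0.0623, 0.0233]
tcp_rot: [0.0, 1.0, 0.0, -0.0]
force: [-0.5, 0.1, -2.0]
finger_gap: 0.0482
grip_force: 41.8
```

Request:
jog_arm(
  rows=[
    [[0,0,0.001,0,30],[0,0,0.0015,0,30],[0,0,0.0015,0,30]],
  ],
)

```text
time_s: 6.8
tool_pos: [0.4926, -0.0624, 0.0225]
tcp_rot: [0.0, 1.0, 0.0, 0.001]
force: [-2.1, -0.3, 9.5]
finger_gap: 0.048
grip_force: 42.9
```

Request:
jog_arm(
  rows=[
    [[0,0,-0.0005,0,60],[0,0,-0.001,0,80],[0,0,-0.001,0,100],[0,0,-0.001,0,100],[0,0,-0.015,0,100],[0,0,-0.035,0,100],[0,0,-0.05,0,100],[0,0,-0.05,0,100]],
  ],
)

```text
time_s: 7.8
tool_pos: [0.4931, -0.0624, 0.0732]
tcp_rot: [0.0, 1.0, -0.0, 0.001]
force: [0.1, -0.4, -0.3]
finger_gap: 0.0853
grip_force: 0.0
```

Request:
jog_arm(
  rows=[
    [[0.015,0,0,0,60],[0.035,0,0,0,11],[0.048,0,0,0,11],[0.05,0,0,0,11],[0.05,0,0,0,11],[0.05,0,0,0,11],[0.05,0,0,0,11]],
  ],
)

```text
time_s: 8.68
tool_pos: [0.4425, -0.0623, 0.0718]
tcp_rot: [0.0, 1.0, 0.0, 0.0]
force: [-0.4, 0.1, 0.5]
finger_gap: 0.0093
grip_force: 0.0
```

```bash
python3 -c "
from h import *
go([.443,-.062,.028],90.2)
im=bot.grab_frame('side');im2=bot.grab_frame('top')
A=cv2.resize(im[150:250,270:390],(480,400),interpolation=2);B=cv2.resize(im2[190:290,325:405],(320,400),interpolation=2)
cv2.imwrite('pics/p2.png',np.hstack([A,B])[:,:,::-1])"
```

```text
t 8.675 tcp [ 0.4425 -0.0623  0.0718] yaw 89.98 F [-0.39  0.07  0.49] gap 0.009321095037668798 gf 0.0
R [[-1.0, 0.0, 0.0], [0.0, 1.0, 0.0], [-0.0, 0.0, -1.0]]
shift mm [-0.5  0.3 43.8] twist -0.2
```

View pics/p2.png

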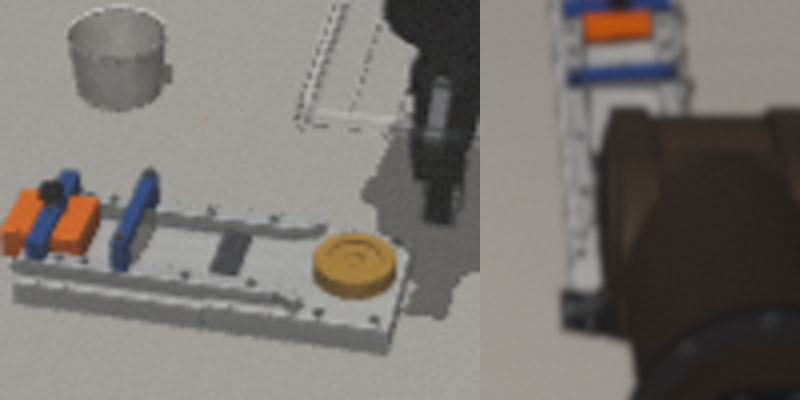

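The side view shows the cap lying flat and free on the deck at (355,265), with the gripper clear behind it. Lowering the nearly shut fingers behind it.

Request:
jog_arm(
  rows=[
    [[0,0,0.015,0,11],[0,0,0.03,0,11],[0,0,0.042,0,11],[0,0,0.0437,0,11],[0,0,0.0437,0,11]],
  ],
)

```text
time_s: 9.4
tool_pos: [0.4422, -0.0623, 0.0282]
tcp_rot: [0.0, 1.0, 0.0, 0.0]
force: [0.1, 0.0, 0.4]
finger_gap: 0.0093
grip_force: 0.0
```

Request:
jog_arm(
  rows=[
    [[-0.005,0,0,0,11],[-0.01,0,0,0,11],[-0.015,0,0,0,11],[-0.02,0,0,0,11],[-0.025,0,0,0,11],[-0.03,0,0,0,11],[-0.03,0,0,0,11]],
  ],
)

```text
time_s: 10.28
tool_pos: [0.4726, -0.0623, 0.0281]
tcp_rot: [0.0, 1.0, -0.0, 0.0]
force: [0.8, 0.1, 0.5]
finger_gap: 0.01
grip_force: 0.0
```

Request:
jog_arm(
  rows=[
    [[-0.005,0,0,0,11],[-0.01,0,0,0,11],[-0.015,0,0,0,11],[-0.02,0,0,0,11],[-0.025,0,0,0,11],[-0.03,0,0,0,11],[-0.035,0,0,0,11],[-0.04,0,0,0,11]],
  ],
)

```text
time_s: 11.28
tool_pos: [0.5124, -0.0623, 0.0281]
tcp_rot: [0.0, 1.0, 0.0, -0.0]
force: [0.2, 0.1, -0.7]
finger_gap: 0.0094
grip_force: 0.2
```

```bash
python3 -c "
from h import *
go([.566,-.062,.028],90.2)
im=bot.grab_frame('side')
cv2.imwrite('pics/p3.png',cv2.resize(im[150:250,260:390],(780,600),interpolation=2)[:,:,::-1])"
```

```text
t 11.275 tcp [ 0.5124 -0.0623  0.0281] yaw 89.98 F [ 0.21  0.14 -0.68] gap 0.009449249979737047 gf 0.20298443734645844
R [[-1.0, 0.0, -0.0], [0.0, 1.0, 0.0], [0.0, 0.0, -1.0]]
shift mm [-53.6   0.3   0.1] twist -0.2
```

View pics/p3.png

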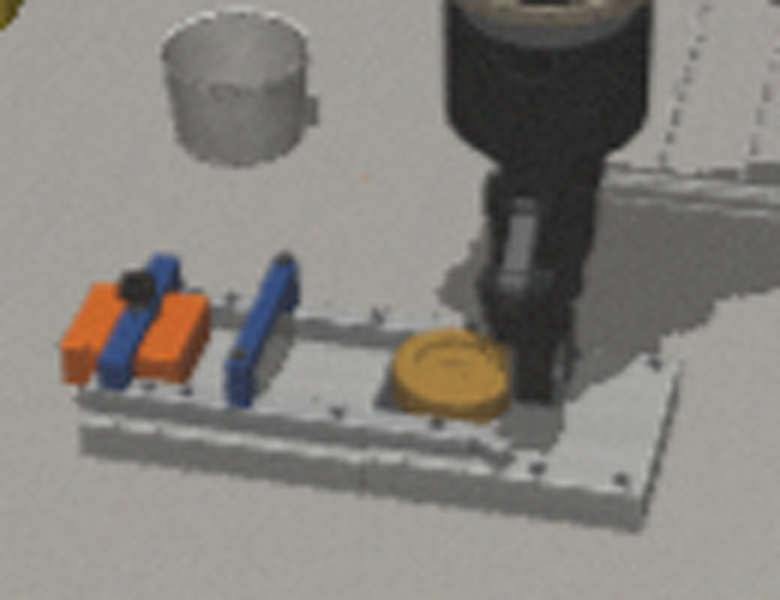

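The side view shows the cap between the rails at (450,372), its front starting up the ramp, with the fingers behind it. Pushing on.

Request:
jog_arm(
  rows=[
    [[-0.004,0,0,0,11],[-0.008,0,0,0,11],[-0.012,0,0,0,11],[-0.016,0,0,0,11],[-0.02,0,0,0,11],[-0.024,0,0,0,11],[-0.028,0,0,0,11],[-0.032,0,0,0,11]],
  ],
)

```text
time_s: 12.32
tool_pos: [0.5445, -0.0623, 0.0281]
tcp_rot: [0.0, 1.0, 0.0, 0.0]
force: [-1.0, -0.9, -0.1]
finger_gap: 0.0094
grip_force: 0.1
```

Request:
jog_arm(
  rows=[
    [[-0.003,0,0,0,11],[-0.006,0,0,0,11],[-0.009,0,0,0,11],[-0.012,0,0,0,11],[-0.015,0,0,0,11]],
  ],
)

```text
time_s: 12.95
tool_pos: [0.5592, -0.0624, 0.0281]
tcp_rot: [0.0, 1.0, 0.0, -0.0]
force: [0.5, 0.3, -1.7]
finger_gap: 0.0092
grip_force: 0.1
```

Request:
jog_arm(
  rows=[
    [[-0.002,0,0,0,11],[-0.004,0,0,0,11],[-0.006,0,0,0,11],[-0.008,0,0,0,11]],
  ],
)

```text
time_s: 13.45
tool_pos: [0.5672, -0.0624, 0.0281]
tcp_rot: [0.0, 1.0, 0.0, -0.0]
force: [-0.6, -1.0, 0.2]
finger_gap: 0.0094
grip_force: 0.1
```

```bash
python3 -c "
from h import *
go([.57,-.062,.028],90.2)
im=bot.grab_frame('side')
cv2.imwrite('pics/p4.png',cv2.resize(im[150:250,260:390],(780,600),interpolation=2)[:,:,::-1])"
```

```text
t 13.45 tcp [ 0.5672 -0.0624  0.0281] yaw 89.97 F [-0.59 -0.99  0.16] gap 0.009393973489613959 gf 0.11764901457354426
R [[-1.0, 0.001, -0.0], [0.001, 1.0, 0.0], [0.0, 0.0, -1.0]]
shift mm [-2.8  0.4  0.1] twist -0.2
```

View pics/p4.png

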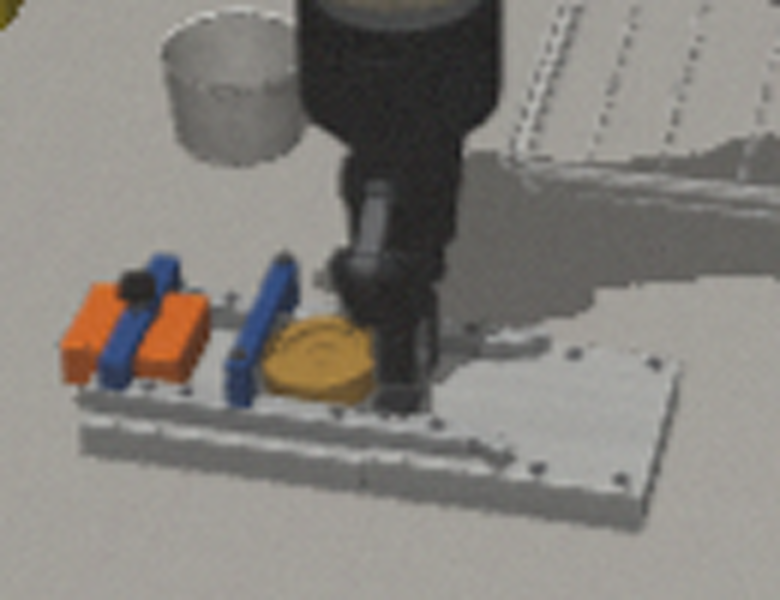

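The side view shows the cap over the lip, in front of the bridge at (320,360) and still tilted; the fingers are at (405,380). I'll estimate the stop face from the first pictures so the approach is short.

```bash
python3 -c "
from h import *
for z in(.018,.039): print(z,(ray('top',(325+172/5-.4,170+150/5-.4),z)[0]-.5665)*1000, (ray('top',(325+172/5-.4,170+117/5-.4),z)[0]-.5665)*1000,(ray('top',(325+172/5-.4,170+61/5-.4),z)[0]-.5665)*1000)
# side: face top edge (215,120)-(190,205 bottom-front)
for uv in((214,122),(193,178)): print([(ray('side',(260+uv[0]/6.154-.4,180+uv[1]/6.154-.4),.039)[:2]-[.5665,-.0625])*1000])"
```

```text
0.018 92.29682506070169 111.9673592360687 145.64837372793104
0.039 85.9197088154633 105.29449652433965 138.46911698872012
[array([ 86.53104386, -16.01867849])]
[array([83.98281215, 21.51517137])]
```

Request:
jog_arm(
  rows=[
    [[-0.001,0,0,0,11],[-0.002,0,0,0,11],[-0.003,0,0,0,11],[-0.003,0,0,0,11]],
  ],
)

```text
time_s: 14.0
tool_pos: [0.5702, -0.0624, 0.0281]
tcp_rot: [0.0, 1.0, 0.0, 0.0]
force: [-0.1, -0.8, 1.0]
finger_gap: 0.0095
grip_force: 0.0
```

Request:
jog_arm(
  rows=[
    [[-0.0015,0,0,0,11],[-0.003,0,0,0,11],[-0.0045,0,0,0,11],[-0.006,0,0,0,11],[-0.0075,0,0,0,11],[-0.009,0,0,0,11],[-0.0105,0,0,0,11],[-0.0115,0,0,0,11]],
  ],
)

```text
time_s: 15.0
tool_pos: [0.5817, -0.0624, 0.0281]
tcp_rot: [0.0, 1.0, 0.0, 0.0]
force: [-0.6, -0.2, 0.7]
finger_gap: 0.0091
grip_force: 0.2
```

```bash
python3 -c "
from h import *
go([.592,-.062,.028],90.2)
im=bot.grab_frame('side')
cv2.imwrite('pics/p5.png',cv2.resize(im[150:250,260:390],(780,600),interpolation=2)[:,:,::-1])"
```

```text
t 15.0 tcp [ 0.5817 -0.0624  0.0281] yaw 89.97 F [-0.57 -0.25  0.75] gap 0.009071924794124421 gf 0.17906700493767858
R [[-1.0, 0.0, 0.0], [0.0, 1.0, 0.0], [-0.0, 0.0, -1.0]]
shift mm [-10.3   0.4   0.1] twist -0.2
```

View pics/p5.png

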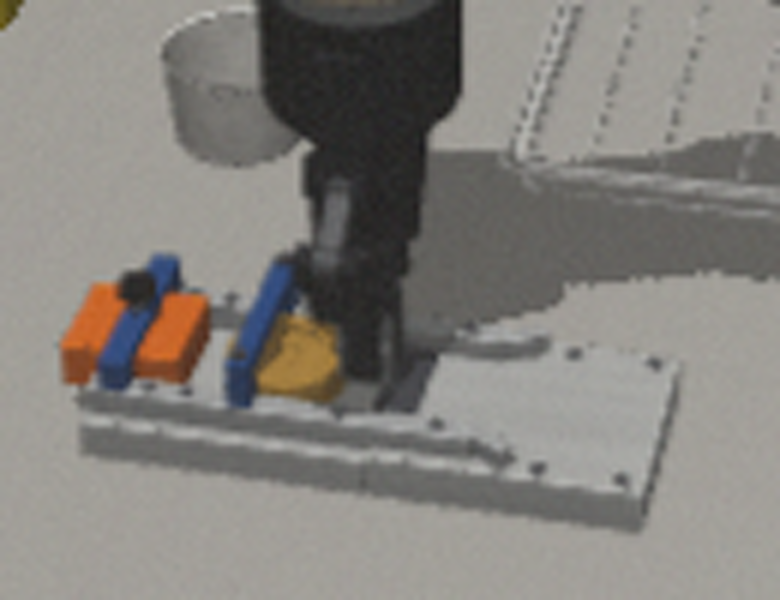

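The side view shows the cap flat in the pocket and passing under the bridge, with its front at (230,350) a little short of the orange face at (205,330). Creeping on to find the stop.

Request:
jog_arm(
  rows=[
    [[-0.001,0,0,0,11],[-0.002,0,0,0,11],[-0.003,0,0,0,11],[-0.003,0,0,0,11]],
  ],
)

```text
time_s: 15.55
tool_pos: [0.5847, -0.0624, 0.0281]
tcp_rot: [0.0, 1.0, 0.0, 0.0]
force: [-0.1, -0.6, -0.1]
finger_gap: 0.0097
grip_force: 0.0
```

Request:
jog_arm(
  rows=[
    [[-0.0005,0,0,0,11],[-0.001,0,0,0,11],[-0.001,0,0,0,11]],
  ],
)

```text
time_s: 15.92
tool_pos: [0.5856, -0.0623, 0.0281]
tcp_rot: [0.0, 1.0, 0.0, 0.0]
force: [-0.3, 0.0, 0.3]
finger_gap: 0.0096
grip_force: 0.1
```

Request:
jog_arm(
  rows=[
    [[-0.0005,0,0,0,11],[-0.001,0,0,0,11],[-0.001,0,0,0,11]],
  ],
)

```text
time_s: 16.3
tool_pos: [0.5867, -0.0624, 0.0281]
tcp_rot: [0.0, 1.0, 0.0, 0.0]
force: [-0.6, 0.3, 0.7]
finger_gap: 0.0093
grip_force: 0.1
```

Request:
jog_arm(
  rows=[
    [[-0.0004,0,0,0,11],[-0.0008,0,0,0,11],[-0.0008,0,0,0,11]],
  ],
)

```text
time_s: 16.68
tool_pos: [0.5874, -0.0624, 0.0281]
tcp_rot: [0.0, 1.0, 0.0, 0.0]
force: [0.2, 1.0, 0.9]
finger_gap: 0.0093
grip_force: 0.1
```

Request:
jog_arm(
  rows=[
    [[-0.0004,0,0,0,11],[-0.0008,0,0,0,11],[-0.0008,0,0,0,11]],
  ],
)

```text
time_s: 17.05
tool_pos: [0.5882, -0.0624, 0.0281]
tcp_rot: [0.0, 1.0, 0.0, 0.0]
force: [-0.0, 0.3, 0.6]
finger_gap: 0.009
grip_force: 0.1
```

Request:
jog_arm(
  rows=[
    [[-0.0004,0,0,0,11],[-0.0008,0,0,0,11],[-0.0008,0,0,0,11]],
  ],
)

```text
time_s: 17.42
tool_pos: [0.5891, -0.0624, 0.0281]
tcp_rot: [0.0, 1.0, 0.0, 0.0]
force: [-0.8, 0.4, -0.3]
finger_gap: 0.0098
grip_force: 0.1
```

Request:
jog_arm(
  rows=[
    [[-0.0004,0,0,0,11],[-0.0008,0,0,0,11],[-0.0008,0,0,0,11]],
  ],
)

```text
time_s: 17.8
tool_pos: [0.5899, -0.0623, 0.0281]
tcp_rot: [0.0, 1.0, 0.0, 0.0]
force: [-0.6, 0.1, 0.3]
finger_gap: 0.0096
grip_force: 0.1
```

Request:
jog_arm(
  rows=[
    [[-0.0004,0,0,0,11],[-0.0008,0,0,0,11],[-0.0008,0,0,0,11]],
  ],
)

```text
time_s: 18.18
tool_pos: [0.5907, -0.0624, 0.0281]
tcp_rot: [0.0, 1.0, 0.0, 0.0]
force: [-1.3, 0.2, -0.5]
finger_gap: 0.0093
grip_force: 0.1
```

Request:
jog_arm(
  rows=[
    [[-0.0003,0,0,0,11],[-0.0006,0,0,0,11],[-0.0006,0,0,0,11]],
  ],
)

```text
time_s: 18.55
tool_pos: [0.5912, -0.0624, 0.0281]
tcp_rot: [0.0, 1.0, 0.0, 0.0]
force: [0.3, -0.3, 0.0]
finger_gap: 0.0098
grip_force: 0.1
```

Request:
jog_arm(
  rows=[
    [[-0.0004,0,0,0,11],[-0.0008,0,0,0,11],[-0.0008,0,0,0,11]],
  ],
)

```text
time_s: 18.92
tool_pos: [0.5921, -0.0624, 0.0281]
tcp_rot: [0.0, 1.0, 0.0, 0.0]
force: [0.5, -1.0, 0.1]
finger_gap: 0.0096
grip_force: 0.1
```

Request:
jog_arm(
  rows=[
    [[-0.0004,0,0,0,11],[-0.0008,0,0,0,11],[-0.0008,0,0,0,11]],
  ],
)

```text
time_s: 19.3
tool_pos: [0.5929, -0.0624, 0.0281]
tcp_rot: [0.0, 1.0, 0.0, 0.0]
force: [0.4, 0.6, -0.2]
finger_gap: 0.0093
grip_force: 0.1
```

Request:
jog_arm(
  rows=[
    [[-0.0004,0,0,0,11],[-0.0008,0,0,0,11],[-0.0008,0,0,0,11]],
  ],
)

```text
time_s: 19.68
tool_pos: [0.5937, -0.0624, 0.0281]
tcp_rot: [0.0, 1.0, 0.0, 0.0]
force: [-0.4, 0.1, -1.1]
finger_gap: 0.0093
grip_force: 0.1
```

Request:
jog_arm(
  rows=[
    [[-0.0004,0,0,0,11],[-0.0008,0,0,0,11],[-0.0008,0,0,0,11]],
  ],
)

```text
time_s: 20.05
tool_pos: [0.5945, -0.0624, 0.0281]
tcp_rot: [0.0, 1.0, 0.0, 0.0]
force: [-0.6, -0.6, 0.4]
finger_gap: 0.0092
grip_force: 0.1
```

Request:
jog_arm(
  rows=[
    [[-0.0004,0,0,0,11],[-0.0008,0,0,0,11],[-0.0008,0,0,0,11]],
  ],
)

```text
time_s: 20.42
tool_pos: [0.5953, -0.0624, 0.0281]
tcp_rot: [0.0, 1.0, 0.0, 0.0]
force: [0.5, -0.1, 0.8]
finger_gap: 0.0096
grip_force: 0.1
```

I've now viewed 11 pictures, one over the limit of 10, so I'll view no more and go by feel and numbers.

Request:
jog_arm(
  rows=[
    [[-0.0004,0,0,0,11],[-0.0008,0,0,0,11],[-0.0008,0,0,0,11]],
  ],
)

```text
time_s: 20.8
tool_pos: [0.5957, -0.0624, 0.028]
tcp_rot: [0.0, 1.0, 0.0, -0.0]
force: [-1.3, -0.4, 0.2]
finger_gap: 0.0096
grip_force: 0.9
```

Request:
jog_arm(
  rows=[
    [[-0.0002,0,0,0,11],[-0.0003,0,0,0,11],[-0.0003,0,0,0,11]],
  ],
)

```text
time_s: 21.18
tool_pos: [0.5959, -0.0624, 0.028]
tcp_rot: [0.0, 1.0, 0.0, -0.0]
force: [-2.6, -0.2, 1.0]
finger_gap: 0.0094
grip_force: 1.7
```

Request:
jog_arm(
  rows=[
    [[-0.0003,0,0,0,11],[-0.0006,0,0,0,11],[-0.0006,0,0,0,11]],
  ],
)

```text
time_s: 21.55
tool_pos: [0.5961, -0.0624, 0.0279]
tcp_rot: [0.0, 1.0, 0.0, -0.001]
force: [-5.2, -0.4, 2.3]
finger_gap: 0.0094
grip_force: 2.8
```

Request:
jog_arm(
  rows=[
    [[-0.0003,0,0,0,11],[-0.0006,0,0,0,11],[-0.0006,0,0,0,11],[-0.0006,0,0,0,11]],
  ],
)

```text
time_s: 22.05
tool_pos: [0.5962, -0.0624, 0.0278]
tcp_rot: [0.0, 1.0, 0.0, -0.001]
force: [-7.8, -0.3, 2.6]
finger_gap: 0.0093
grip_force: 3.5
```

Holding at about 8 N, then I'll back away slowly.

Request:
jog_arm(
  rows=[
    [[-0.0001,0,0,0,11],[-0.0001,0,0,0,11],[-0.0001,0,0,0,11],[-0.0001,0,0,0,11],[-0.0001,0,0,0,11]],
  ],
)

```text
time_s: 22.68
tool_pos: [0.5962, -0.0624, 0.0278]
tcp_rot: [0.0, 1.0, 0.0, -0.001]
force: [-7.5, -0.2, 2.3]
finger_gap: 0.0095
grip_force: 3.6
```

Request:
jog_arm(
  rows=[
    [[0.001,0,0,0,11],[0.003,0,0,0,11],[0.008,0,0,0,11],[0.015,0,0,0,11],[0.02,0,0,0,11],[0.022,0,-0.02,0,11],[0.025,0,-0.05,0,11],[0.03,0,-0.09,0,11]],
  ],
)

```text
time_s: 23.68
tool_pos: [0.5668, -0.0623, 0.1185]
tcp_rot: [0.0, 1.0, 0.0, -0.001]
force: [0.6, -0.1, 0.1]
finger_gap: 0.0093
grip_force: 0.0
```

Request:
jog_arm(
  rows=[
    [[0.02,0,-0.03,0,11],[0.06,0,-0.06,0,11],[0.1,0,-0.06,0,11],[0.12,0,-0.06,0,11],[0.12,0,-0.06,0,11]],
  ],
)

```text
time_s: 24.3
tool_pos: [0.4463, -0.0624, 0.1784]
tcp_rot: [0.0, 1.0, 0.0, 0.0]
force: [0.4, 0.2, 0.6]
finger_gap: 0.0095
grip_force: 0.0
```

```bash
python3 - <<'E'
from h import *
go([.5,-.06,.1])
n='side';i=cv2.cvtColor(bot.grab_frame(n),cv2.COLOR_RGB2HSV)
a=cv2.cvtColor(cv2.imread('pics/side0.png'),cv2.COLOR_BGR2HSV)
def comps(im,lo,hi):
    k,l,s,c=cv2.connectedComponentsWithStats(cv2.inRange(im[150:250,260:390],lo,hi))
    return [(s[j]+[260,150,0,0,0]).tolist()+(c[j]+[260,150]).round(1).tolist() for j in range(1,k) if s[j,4]>10]
print('orange/brass now',comps(i,(3,90,60),(28,255,255)));print('before',comps(a,(3,90,60),(28,255,255)))
hue=i[:,:,0];ys,xs=np.where(cv2.inRange(i,(13,90,60),(28,255,255))[190:230,290:330]);print('brass px',xs.min()+290,xs.max()+290,ys.min()+190,ys.max()+190)
# predicted outline of the cap lying home at x centre .5962+.011+.025
for z in(.018,.032):
    P=np.array([proj(n,[.6322+.025*np.cos(t),-.062+.025*np.sin(t),z]) for t in np.linspace(0,6.28,40)]);print(z,P.min(0).round(1),P.max(0).round(1))
E
```

```text
t 24.3 tcp [ 0.4463 -0.0624  0.1784] yaw 89.95 F [0.43 0.18 0.57] gap 0.009466253616397961 gf 0.0
R [[-1.0, 0.001, 0.0], [0.001, 1.0, 0.0], [-0.0, 0.0, -1.0]]
shift mm [-53.7   2.4  78.4] twist None
orange/brass now [[260, 150, 4, 5, 13, 261.0, 151.5], [270, 197, 12, 17, 112, 274.8, 204.5], [282, 199, 19, 16, 196, 290.6, 206.4], [303, 203, 10, 13, 96, 307.4, 209.5]]
before [[260, 150, 4, 5, 13, 261.0, 151.5], [270, 197, 12, 17, 110, 274.8, 204.5], [282, 199, 13, 15, 142, 288.6, 206.0]]
brass px 292 312 199 215
0.018 [291.  205.2] [311.3 217.6]
0.032 [290.6 200.7] [311.1 212.9]
```

```bash
python3 -c "
from workcell import bot
print(bot.hand_in())"
```

```text
the job is handed in; nothing more can be done
None
```

I laid the cap on the deck, pushed it over the lip and home against the stop, and held it there for about 0.6 s at 7.5–7.8 N. I then backed the arm clear and handed the job in at about 24 s; no verdict came back, image numbers match a cap lying flat against the stop, I didn't check the loose items after the push, and I viewed 11 pictures, one over the limit of 10.

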